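Drop the trolley wheel into its upturned fork

ROBOT

A 7-joint arm with a two-finger parallel gripper is mounted at the origin on a cart in front of the work surface, level with it; the furniture and walls round the work are solid. World frame = base frame: x ahead of the robot, y to its left, z up, the work surface at z = 0. Lengths are in mm, angles in rad, forces in N, time in s.
With the tool pointing down it reaches from about 400 to 875 mm from the base axis. Payload 4.4 kg.
Tool frame: the origin (TCP) lies midway between the tips of the shut fingers; the grasp point (between the pads) lies 19 mm behind it; z points along the fingers, y is the line along which they close (so a half turn about z gives the same grasp; the last joint's range is limited). The gripper opens to 85 mm and grips with 20 to 120 N. Pads are 22 mm wide; open, the fingers measure 114 mm over their backs; the gripper's body (76 mm by 85 mm) begins 54 mm behind the grasp point. The pads swing forward as they close: fully open they stand 13 mm farther back than shut.
Start: joints at [1.222, 0.628, 0.038, 1.517, -0.027, 0.996, -0.02], TCP at [181.407, -624.187, 231.313] pointing down, gripper open.
Joint ranges: [-3.06, 3.06], [-0.37, 2.12], [-1.25, 1.32], [0.18, 2.47], [-1.1, 4.24], [0.23, 1.98], [-2.94, 2.94]. Speed limits (rad/s): [2.57, 2.57, 3.14, 3.14, 3.14, 3.14, 3.14].

INTERFACE

Orientations are given as [roll, pitch, yaw] about the fixed x, y, z axes, in that order (R = Rz(yaw) Ry(pitch) Rx(roll)).
In Python, from cell import read_state, get_image, finish_job gives the robot as it stands.
- The arm moves only by the tool send_rows, never from a script. Its argument "series" is a list of rows, each an object of numbers: "ax", "ay", "az": the turn, a rotation vector about the tool's x, y, z in rad; "dx", "dy", "dz": the shift along the tool's x, y, z in cm; "hand": the closure, from 0 (fully open) to 1 (shut). In form: [{"ax": .., "ay": .., "az": .., "dx": .., "dy": .., "dz": .., "hand": ..}, ...]. A call has 1 to 10 rows; each row is the pose to reach, as a shift and turn from the pose commanded when the call began, along the tool's axes at that moment; what a row does not reach only later rows make up. A row lasts 1/10 s, in which the tool goes at most 50 mm and 8.59 degrees, less where a joint would pass 70% of its speed; a pose out of reach is approached as far as the arm can. A call with a gripper value outside its range is refused whole. The fingers move at their own pace and stop on an object; the grip force is fixed at half the most. Time passes only in rows, so rows that repeat a pose let the fingers close. It gives the time, the measured TCP pose, the force, the opening and the grip force at its end, in the units of the state.
- read_state(): the state, without advancing time (a new reading comes with each control period).
- get_image(name): name is "scene" or "top"; returns a dict with "pixels" (400x640x3 uint8, red, green, blue), "mtx" (3x3 intrinsics, pixels), "k1" (the pictures are not rectified: a ray, as slopes to the right and down, at radius r is drawn at 1 + k1 r^2 times it, then the intrinsics apply), "R" (3x3) and "t" (3): a world point X has camera coordinates R X + t. Camera axes: x right, y down, z forward; pixel columns grow to the right and rows downward; lengths in mm; the calibration is good to about 2 mm. A picture is of the moment at which its call begins. There is no depth.
- finish_job(): hands the job in; it is judged then, once.
The state is a dict: "clock": time; "qpos": joint angles; "qd": joint speeds; "tau": joint torques, N m; "eef_pos": TCP position; "tool_rot": TCP orientation; "force": force on the tool from outside, world axes, zero at the start; "torque": the same for the moment, N m; "width": finger opening in mm; "gripper_force": force on a finger pad.
Only numpy, scipy, OpenCV 4.12 (cv2) and the standard library are available. Lean on these libraries where they do the work, as an engineer would, in place of code of your own. Each camera call takes 0.05 s, during which the arm holds its last target. There are 200 camera calls.

TASK

Fit a wheel into the upturned fork: of the two wheels standing in wooden chocks, take the one whose axle is long enough to span both cheeks. Lower it, still held, until both axle ends rest on the bottoms of the two open slots, the wheel about midway between the cheeks, then let go. Leave the other wheel standing in its chock.

Things in the scene. Friction and masses are not known exactly. Their poses are not given: they have to be found in the camera images.
- wheel: The wheel to fit: black tyre 130 mm in diameter, flat sides 36 mm apart, 0.45 kg, fixed axle 12 mm thick, 144 mm long (54 mm out each side; the first 8 mm is a 26 mm boss). Origin: its centre; y along the level axle; x, z may turn about it. Stands in a fixed chock (145 x 56, 27 mm high), centre 77 mm up. Grip the flat sides from above, fingertips at least 30 mm above the axle to clear the fork.
- spare_wheel: The wrong wheel: same tyre and width, but its axle is only 72 mm long (18 mm stub each side). Origin and axes as for the other wheel. Stands in a like chock. Which chock holds which wheel, and where the fork stands, varies. (A shelf on the wall behind reaches forward to x = 0.665 m, 0.50 m above the bench: keep the wrist clear of it.)
- fork: Fixed. Base plate 120 (x) x 130 (y) x 10 mm, origin under its centre, on the bench. Two upright grey cheeks 8 mm thick, 68 mm wide, inner faces at y = -42 and +42 mm. At x = 0 each has a slot 20 mm wide, open upward, bottom 79 mm up, flaring at 45 degrees from 93 mm up to 52 mm wide at the top, 109 mm up. Seated axle centre: z = 85 mm. The axle lies along y, through both slots.

How it is judged:
By the outcome, as a careful person would: the job done as asked, in the order asked, and still so for the second after the job is handed in, with the robot touching nothing.
It also fails if it takes over 37 s, if anything falls off the work surface, if the arm or the gripper's body presses on something with over 40 N, if the wrist force passes 120 N, or if a joint passes its speed limit or range.

## Working session

There is one attempt and no reset: what is moved stays moved. The work goes in short steps, Python scripts to look and compute and a tool call to move; the robot and the scene stay as the last step left them, time stands still between calls to the robot, and variables do not carry over. Pictures are saved under pics/ and viewed, at most 10 in all, crops included, and the job is handed in when it is done.

Besides the shell and the picture viewer there is one more tool, called after "Call:" as name(argument=value, ...) on one line, values as JSON. send_rows: Moves the arm, as the interface text tells. Its arguments: {"type":"object","properties":{"series":{"type":"array","items":{"type":"object","properties":{"ax":{"type":"number"},"ay":{"type":"number"},"az":{"type":"number"},"dx":{"type":"number"},"dy":{"type":"number"},"dz":{"type":"number"},"hand":{"type":"number"}}}}},"required":["series"]}

```bash
mkdir -p pics
python3 - <<'E'
from cell import *
import cv2,pickle
s=read_state();print(s)
for n in("scene","top"):
    d=get_image(n);pickle.dump(d,open(n+".pkl","wb"));cv2.imwrite(f"pics/{n}0.png",d["pixels"][:,:,::-1])
    print(n,d["mtx"],d["k1"],d["R"],d["t"])
E
```

```text
{'clock': 0.0, 'qpos': array([ 1.22215248,  0.62932442,  0.03842516,  1.51840957, -0.02702319,
        0.99628556, -0.02003803]), 'qd': array([ 0.00099901, -0.0003745 , -0.00020622, -0.00070699,  0.00022455,
       -0.00191277, -0.0013182 ]), 'tau': array([-3.14578610e-04, -5.63407123e+01,  1.22624215e+00, -1.93448067e+01,
        1.10369897e-02,  1.04994662e-02,  4.21166291e-06]), 'eef_pos': array([ 181.27067033, -623.54354415,  230.38954661]), 'tool_rot': array([-3.13968287e+00, -4.31714364e-06,  2.82805841e-01]), 'force': array([ 0.46802695, -0.94089055, -0.08804659]), 'torque': array([0.0586441 , 0.00686714, 0.02564316]), 'gripper_force': 0.0, 'width': 85.54801779471815}
scene [[433.46971441   0.         323.25174496]
 [  0.         433.46971441 195.92677003]
 [  0.           0.           1.        ]] -0.034232044317922844 [[ 0.83023695 -0.55723479  0.01400016]
 [-0.34013979 -0.52636056 -0.77926214]
 [ 0.4416011   0.64221021 -0.6265417 ]] [-462.01042471  237.06893629  640.07322526]
top [[460.50209474   0.         317.45071604]
 [  0.         460.50209474 204.44564051]
 [  0.           0.           1.        ]] -0.04322779038478764 [[ 0.02056552 -0.99957009  0.02089738]
 [-0.99811879 -0.02173418 -0.05732799]
 [ 0.05775753 -0.01967909 -0.99813666]] [ -5.51726365 529.57586064 990.85696859]
```

View pics/scene0.png

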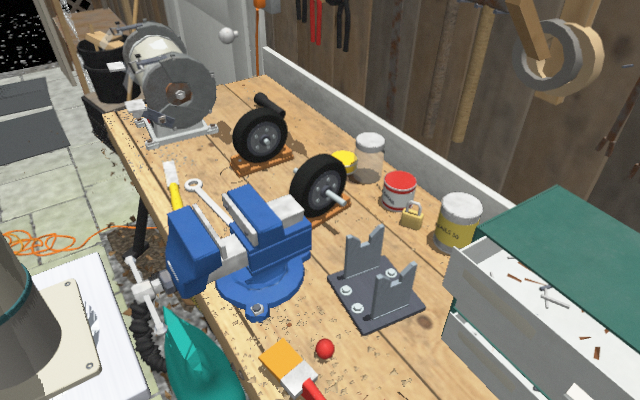

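View pics/top0.png

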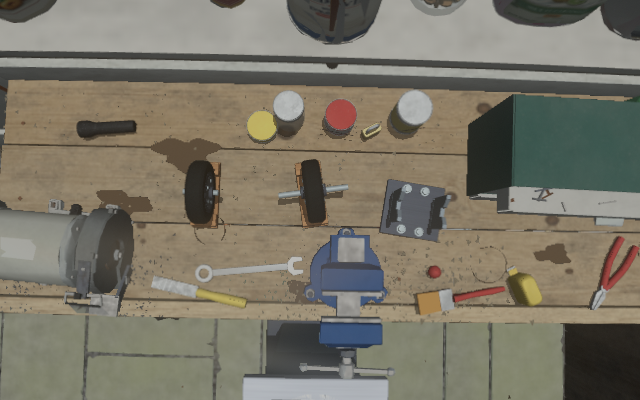

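Scene view: the near wheel (scene ≈(318,185), top ≈(313,190)) has the long axle, its ends in the top view at ≈(280,195) and (347,186). The spare is at top (200,192) and the fork at top (415,208). Next come enlarged crops for precise points.

```bash
cat > h.py <<'E'
import numpy as np,cv2
def ray(d,uv):
    K,k=d["mtx"],d["k1"]
    p=cv2.undistortPoints(np.array(uv,float).reshape(-1,1,2),K,np.array([k,0,0,0,0.])).reshape(-1,2)
    c=-d["R"].T@d["t"]; v=np.c_[p,np.ones(len(p))]@d["R"]
    return c,v
def onz(d,uv,z):
    c,v=ray(d,uv); return c+v*((z-c[2])/v[:,2])[:,None]
def proj(d,X):
    X=np.atleast_2d(X).astype(float)
    return cv2.projectPoints(X,cv2.Rodrigues(d["R"])[0],d["t"],d["mtx"],np.array([d["k1"],0,0,0,0.]))[0].reshape(-1,2)
def crop(d,x0,y0,w,h,f,name):
    im=cv2.resize(d["pixels"][y0:y0+h,x0:x0+w,::-1],None,fx=f,fy=f,interpolation=cv2.INTER_CUBIC)
    cv2.imwrite(name,im)
E
python3 - <<'E'
from h import *
import pickle
t=pickle.load(open("top.pkl","rb"));s=pickle.load(open("scene.pkl","rb"))
crop(t,265,150,195,100,4,"pics/t1.png")
crop(s,270,140,180,200,3,"pics/s1.png")
print(onz(t,[(280,195),(347,186)],77),onz(t,[(415,208)],0))
print(onz(t,[(392,200),(441,204)],109))
E
```

```text
[[543.72066939  84.08447001  77.        ]
 [565.34986093 -53.13087085  77.        ]] [[ 527.2538953  -212.42183147    0.        ]]
[[ 536.24497031 -140.69716236  109.        ]
 [ 530.41738473 -239.34026045  109.        ]]
```

View pics/t1.png

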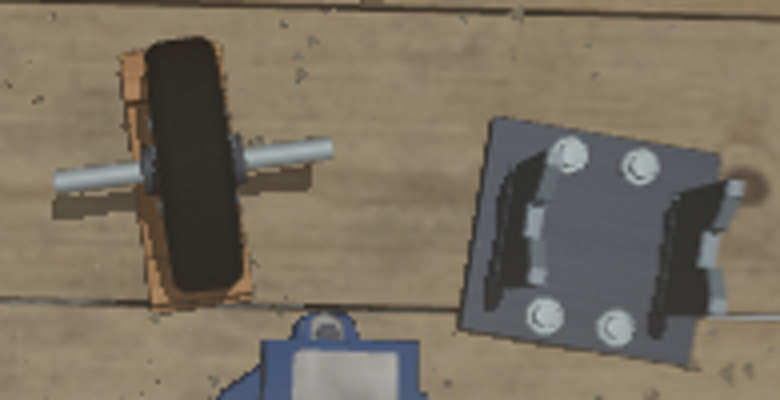

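View pics/s1.png

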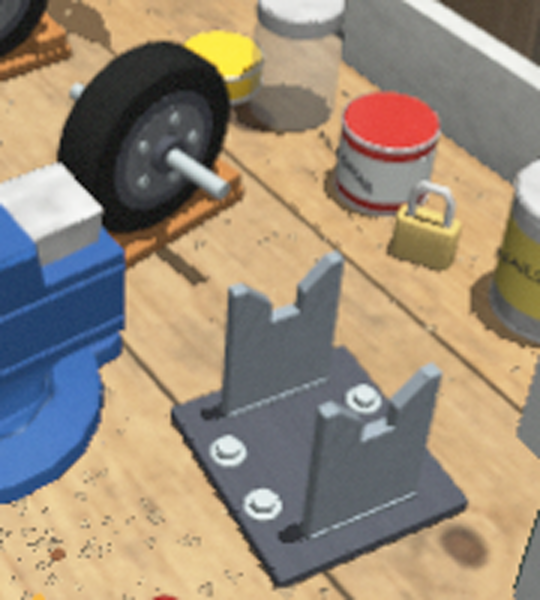

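The crops show, in crop pixels, the wheel's axle ends at (57,181) and (332,148). The slot floors are at (536,221) and (709,250), and the base plate corners are clear.

Run:
```python
from h import *
import pickle
np.set_printoptions(precision=1,suppress=True)
t=pickle.load(open("top.pkl","rb"));s=pickle.load(open("scene.pkl","rb"))
T=lambda *p:[(265+(u+.5)/4-.5,150+(v+.5)/4-.5) for u,v in p]
S=lambda *p:[(270+(u+.5)/3-.5,140+(v+.5)/3-.5) for u,v in p]
def rep(n,A):
    d=A[0]-A[1];print(n,A[0],A[1],"mid",(A[0]+A[1])/2,"len",np.hypot(*d[:2]),"yaw",np.degrees(np.arctan2(-d[0],d[1])))
rep("axle",onz(t,T((57,181),(332,148)),77))
rep("slots",onz(t,T((536,221),(709,250)),79))
c=onz(t,T((497,117),(720,153),(697,368),(460,327)),10);print("plate",c,c.mean(0))
rep("slotsS",onz(s,S((285,315),(375,431)),79))
rep("axleS",onz(s,S((75,92),(218,186)),77))
rep("tyre",onz(t,T((182,38),(208,290)),100))
for n,a,b in(("slotL",(536,221),(285,315)),("slotR",(709,250),(375,431)),("axR",(332,148),(218,186))):
    c1,v1=ray(t,T(a));c2,v2=ray(s,S(b))
    k=np.linalg.lstsq(np.c_[v1[0],-v2[0]],c2-c1,rcond=None)[0];print(n,c1+k[0]*v1[0],c2+k[1]*v2[0])
```

```text
axle [543.9  86.4  77. ] [564.1 -54.4  77. ] mid [554.  16.  77.] len 142.2713402635377 yaw 8.14667511141594
slots [ 528.6 -160.    79. ] [ 515.6 -250.    79. ] mid [ 522.1 -205.    79. ] len 90.93056893950731 yaw -8.234447242537236
plate [[ 590.  -151.3   10. ]
 [ 572.9 -276.1   10. ]
 [ 453.6 -263.9   10. ]
 [ 473.6 -132.2   10. ]] [ 522.5 -205.9   10. ]
slotsS [ 529.1 -162.4   79. ] [ 516.4 -252.3   79. ] mid [ 522.7 -207.4   79. ] len 90.87192493703188 yaw -8.043104390722087
axleS [542.2  85.5  77. ] [565.1 -49.2  77. ] mid [553.6  18.2  77. ] len 136.59258597284858 yaw 9.68244510640296
tyre [615.7  24.  100. ] [489.3   8.3 100. ] mid [552.5  16.1 100. ] len 127.34214251449988 yaw -82.91945900739717
slotL [ 528.7 -160.3   77.2] [ 530.1 -161.2   77.5]
slotR [ 515.7 -250.5   77.3] [ 517.2 -251.6   77.7]
axR [563.7 -54.1  81.3] [562.1 -53.1  81.1]
```

```bash
cat > go.py <<'E'
import sys,numpy as np
from scipy.spatial.transform import Rotation as Ro
from cell import read_state
s=read_state();x,y,z,yaw=map(float,sys.argv[1:5])
p=np.array(list(map(float,sys.argv[5:8]))) if len(sys.argv)>5 else s["eef_pos"]
R=Ro.from_euler("xyz",s["tool_rot"]);W=Ro.from_euler("xyz",[np.pi,0,yaw])
print("t",s["clock"],s["eef_pos"].round(1),s["tool_rot"].round(3),"F",s["force"].round(1),"w",round(s["width"],1),s["gripper_force"])
print("d cm",(R.inv().apply(np.array([x,y,z])-p)/10).round(2),"a",(R.inv()*W).as_rotvec().round(3))
E
python3 go.py 553.5 16 240 0.142 181.4 -624.2 231.3
```

```text
t 0.1 [ 181.3 -623.6  230.5] [-3.14   0.     0.283] F [-0.8 -0.6 -0.3] w 85.3 0.0
d cm [ 53.6  -51.09  -0.79] a [-0.002  0.     0.141]
```

Call:
send_rows(series=[{"dx": 26.8, "dy": -25.5, "dz": -0.9, "az": 0.07, "hand": 0}, {"dx": 26.8, "dy": -25.5, "dz": -0.9, "az": 0.07, "hand": 0}, {"dx": 26.8, "dy": -25.5, "dz": -0.9, "az": 0.07, "hand": 0}, {"dx": 26.8, "dy": -25.5, "dz": -0.9, "az": 0.07, "hand": 0}, {"dx": 26.8, "dy": -25.5, "dz": -0.9, "az": 0.07, "hand": 0}, {"dx": 26.8, "dy": -25.5, "dz": -0.9, "az": 0.07, "hand": 0}, {"dx": 26.8, "dy": -25.5, "dz": -0.9, "az": 0.07, "hand": 0}, {"dx": 26.8, "dy": -25.5, "dz": -0.9, "az": 0.07, "hand": 0}, {"dx": 26.8, "dy": -25.5, "dz": -0.9, "az": 0.07, "hand": 0}, {"dx": 26.8, "dy": -25.5, "dz": -0.9, "az": 0.07, "hand": 0}])

```text
invalid input at $.series[0]: expected keys ax, ay, az, dx, dy, dz, hand
```

```bash
python3 go.py 553.5 16 240 0.142
```

```text
t 0.1 [ 181.3 -623.6  230.5] [-3.14   0.     0.283] F [-0.8 -0.6 -0.3] w 85.3 0.0
d cm [ 53.59 -51.04  -0.86] a [-0.002  0.     0.141]
```

Call:
send_rows(series=[{"ax": 0, "ay": 0, "dx": 26.8, "dy": -25.5, "dz": -0.9, "az": 0.07, "hand": 0}, {"ax": 0, "ay": 0, "dx": 26.8, "dy": -25.5, "dz": -0.9, "az": 0.07, "hand": 0}, {"ax": 0, "ay": 0, "dx": 26.8, "dy": -25.5, "dz": -0.9, "az": 0.07, "hand": 0}, {"ax": 0, "ay": 0, "dx": 26.8, "dy": -25.5, "dz": -0.9, "az": 0.07, "hand": 0}, {"ax": 0, "ay": 0, "dx": 26.8, "dy": -25.5, "dz": -0.9, "az": 0.07, "hand": 0}, {"ax": 0, "ay": 0, "dx": 26.8, "dy": -25.5, "dz": -0.9, "az": 0.07, "hand": 0}, {"ax": 0, "ay": 0, "dx": 26.8, "dy": -25.5, "dz": -0.9, "az": 0.07, "hand": 0}, {"ax": 0, "ay": 0, "dx": 26.8, "dy": -25.5, "dz": -0.9, "az": 0.07, "hand": 0}, {"ax": 0, "ay": 0, "dx": 26.8, "dy": -25.5, "dz": -0.9, "az": 0.07, "hand": 0}, {"ax": 0, "ay": 0, "dx": 26.8, "dy": -25.5, "dz": -0.9, "az": 0.07, "hand": 0}])

```text
clock: 1.1
eef_pos: [367.3, -304.9, 240.3]
tool_rot: [3.141, 0.001, 0.213]
force: [-0.8, -0.3, 0.1]
width: 85.0
gripper_force: 0.0
```

```bash
python3 go.py 553.5 16 240 0.142
```

```text
t 1.1 [ 367.3 -304.9  240.3] [3.141e+00 1.000e-03 2.130e-01] F [-0.8 -0.3  0.1] w 85.0 0.0
d cm [ 24.99 -27.42   0.  ] a [0.    0.001 0.071]
```

Call:
send_rows(series=[{"ax": 0, "ay": 0, "dx": 25.0, "dy": -27.4, "dz": 0, "az": 0.071, "hand": 0}, {"ax": 0, "ay": 0, "dx": 25.0, "dy": -27.4, "dz": 0, "az": 0.071, "hand": 0}, {"ax": 0, "ay": 0, "dx": 25.0, "dy": -27.4, "dz": 0, "az": 0.071, "hand": 0}, {"ax": 0, "ay": 0, "dx": 25.0, "dy": -27.4, "dz": 0, "az": 0.071, "hand": 0}, {"ax": 0, "ay": 0, "dx": 25.0, "dy": -27.4, "dz": 0, "az": 0.071, "hand": 0}, {"ax": 0, "ay": 0, "dx": 25.0, "dy": -27.4, "dz": 0, "az": 0.071, "hand": 0}, {"ax": 0, "ay": 0, "dx": 25.0, "dy": -27.4, "dz": 0, "az": 0.071, "hand": 0}, {"ax": 0, "ay": 0, "dx": 25.0, "dy": -27.4, "dz": 0, "az": 0.071, "hand": 0}, {"ax": 0, "ay": 0, "dx": 25.0, "dy": -27.4, "dz": 0, "az": 0.071, "hand": 0}, {"ax": 0, "ay": 0, "dx": 25.0, "dy": -27.4, "dz": 0, "az": 0.071, "hand": 0}])

```text
clock: 2.1
eef_pos: [553.9, 13.7, 239.8]
tool_rot: [3.14, 0.001, 0.139]
force: [-0.3, -0.3, -0.4]
width: 85.0
gripper_force: 0.0
```

```bash
python3 go.py 553.5 16 107 0.142
python3 - <<'E'
from h import *
from cell import get_image
d=get_image("scene");crop(d,170,40,230,230,2.5,"pics/s2.png")
E
```

```text
t 2.1 [553.9  13.7 239.8] [3.14e+00 1.00e-03 1.39e-01] F [-0.3 -0.3 -0.4] w 85.0 0.0
d cm [ 1.000e-02 -2.600e-01  1.328e+01] a [ 0.001  0.001 -0.003]
```

View pics/s2.png

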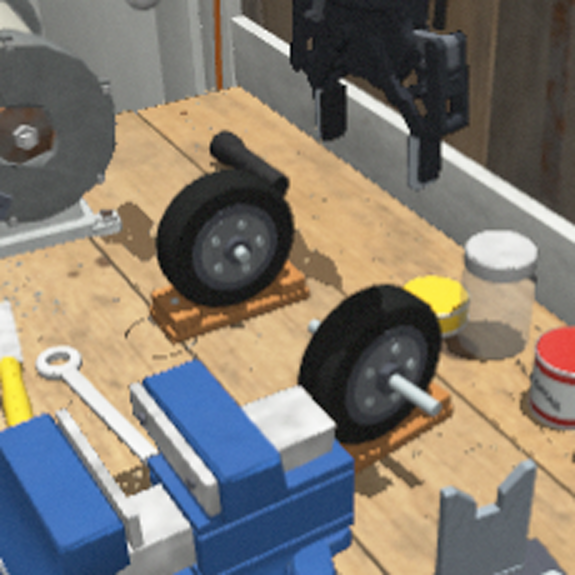

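The gripper is open above the long-axle wheel, with its fingers at crop (330,110) and (425,160). The straddle looks right, so I'm going down.

Call:
send_rows(series=[{"ax": 0, "ay": 0, "dx": 0, "dy": -0.2, "dz": 3, "az": 0, "hand": 0}, {"ax": 0, "ay": 0, "dx": 0, "dy": -0.2, "dz": 6, "az": 0, "hand": 0}, {"ax": 0, "ay": 0, "dx": 0, "dy": -0.2, "dz": 8, "az": 0, "hand": 0}, {"ax": 0, "ay": 0, "dx": 0, "dy": -0.2, "dz": 10, "az": 0, "hand": 0}, {"ax": 0, "ay": 0, "dx": 0, "dy": -0.2, "dz": 11.5, "az": 0, "hand": 0}, {"ax": 0, "ay": 0, "dx": 0, "dy": -0.2, "dz": 12.5, "az": 0, "hand": 0}, {"ax": 0, "ay": 0, "dx": 0, "dy": -0.2, "dz": 13.2, "az": 0, "hand": 0}, {"ax": 0, "ay": 0, "dx": 0, "dy": -0.2, "dz": 13.2, "az": 0, "hand": 0}, {"ax": 0, "ay": 0, "dx": 0, "dy": -0.2, "dz": 13.2, "az": 0, "hand": 0}])

```text
clock: 3.05
eef_pos: [554.2, 17.6, 108.8]
tool_rot: [3.141, -0.001, 0.141]
force: [-0.5, 0.7, 1.1]
width: 85.6
gripper_force: 0.0
```

```bash
python3 go.py 553.5 16 107 0.142
```

```text
t 3.05 [554.2  17.6 108.8] [ 3.141e+00 -1.000e-03  1.410e-01] F [-0.5  0.7  1.1] w 85.6 0.0
d cm [-0.09  0.15  0.18] a [ 0.    -0.001 -0.001]
```

Close gradually, with a small centring correction.

Call:
send_rows(series=[{"ax": 0, "ay": 0, "az": 0, "dx": 0, "dy": 0.15, "dz": 0.1, "hand": 0.2}, {"ax": 0, "ay": 0, "az": 0, "dx": 0, "dy": 0.15, "dz": 0.1, "hand": 0.35}, {"ax": 0, "ay": 0, "az": 0, "dx": 0, "dy": 0.15, "dz": 0.1, "hand": 0.45}, {"ax": 0, "ay": 0, "az": 0, "dx": 0, "dy": 0.15, "dz": 0.1, "hand": 0.5}, {"ax": 0, "ay": 0, "az": 0, "dx": 0, "dy": 0.15, "dz": 0.1, "hand": 0.55}, {"ax": 0, "ay": 0, "az": 0, "dx": 0, "dy": 0.15, "dz": 0.1, "hand": 0.6}, {"ax": 0, "ay": 0, "az": 0, "dx": 0, "dy": 0.15, "dz": 0.1, "hand": 0.7}, {"ax": 0, "ay": 0, "az": 0, "dx": 0, "dy": 0.15, "dz": 0.1, "hand": 0.8}, {"ax": 0, "ay": 0, "az": 0, "dx": 0, "dy": 0.15, "dz": 0.1, "hand": 1}, {"ax": 0, "ay": 0, "az": 0, "dx": 0, "dy": 0.15, "dz": 0.1, "hand": 1}])

```text
clock: 4.05
eef_pos: [554.2, 16.5, 107.6]
tool_rot: [3.141, -0.0, 0.142]
force: [-0.3, -0.1, 4.9]
width: 35.4
gripper_force: 59.3
```

```bash
python3 go.py 553.5 16 107 0.142
```

```text
t 4.05 [554.2  16.5 107.6] [ 3.141 -0.     0.142] F [-0.3 -0.1  4.9] w 35.4 59.30929899215698
d cm [-0.08  0.04  0.06] a [ 0. -0. -0.]
```

Call:
send_rows(series=[{"ax": 0, "ay": 0, "az": 0, "dx": 0, "dy": 0, "dz": -0.5, "hand": 1}, {"ax": 0, "ay": 0, "az": 0, "dx": 0, "dy": 0, "dz": -1.5, "hand": 1}, {"ax": 0, "ay": 0, "az": 0, "dx": 0, "dy": 0, "dz": -3, "hand": 1}, {"ax": 0, "ay": 0, "az": 0, "dx": 0, "dy": 0, "dz": -5, "hand": 1}, {"ax": 0, "ay": 0, "az": 0, "dx": 0, "dy": 0, "dz": -7, "hand": 1}, {"ax": 0, "ay": 0, "az": 0, "dx": 0, "dy": 0, "dz": -9, "hand": 1}, {"ax": 0, "ay": 0, "az": 0, "dx": 0, "dy": 0, "dz": -10.5, "hand": 1}, {"ax": 0, "ay": 0, "az": 0, "dx": 0, "dy": 0, "dz": -11.5, "hand": 1}, {"ax": 0, "ay": 0, "az": 0, "dx": 0, "dy": 0, "dz": -12, "hand": 1}, {"ax": 0, "ay": 0, "az": 0, "dx": 0, "dy": 0, "dz": -12, "hand": 1}])

```text
clock: 5.05
eef_pos: [554.1, 16.6, 227.6]
tool_rot: [3.142, -0.0, 0.142]
force: [0.7, -0.0, -4.2]
width: 35.5
gripper_force: 60.2
```

```bash
python3 go.py 522.4 -206 228 -0.142
```

```text
t 5.05 [554.1  16.6 227.6] [ 3.142 -0.     0.142] F [ 0.7 -0.  -4.2] w 35.5 60.23250102996826
d cm [-6.28 21.59 -0.04] a [-0.    -0.     0.284]
```

Call:
send_rows(series=[{"ax": 0, "ay": 0, "az": 0.03, "dx": -0.6, "dy": 2, "dz": 0, "hand": 1}, {"ax": 0, "ay": 0, "az": 0.07, "dx": -1.4, "dy": 5, "dz": 0, "hand": 1}, {"ax": 0, "ay": 0, "az": 0.11, "dx": -2.4, "dy": 8.5, "dz": 0, "hand": 1}, {"ax": 0, "ay": 0, "az": 0.16, "dx": -3.5, "dy": 12, "dz": 0, "hand": 1}, {"ax": 0, "ay": 0, "az": 0.2, "dx": -4.5, "dy": 15.5, "dz": 0, "hand": 1}, {"ax": 0, "ay": 0, "az": 0.24, "dx": -5.3, "dy": 18.2, "dz": 0, "hand": 1}, {"ax": 0, "ay": 0, "az": 0.27, "dx": -5.9, "dy": 20.2, "dz": 0, "hand": 1}, {"ax": 0, "ay": 0, "az": 0.284, "dx": -6.3, "dy": 21.4, "dz": 0, "hand": 1}, {"ax": 0, "ay": 0, "az": 0.284, "dx": -6.3, "dy": 21.6, "dz": 0, "hand": 1}, {"ax": 0, "ay": 0, "az": 0.284, "dx": -6.3, "dy": 21.6, "dz": 0, "hand": 1}])

```text
clock: 6.05
eef_pos: [522.3, -205.1, 226.8]
tool_rot: [-3.14, 0.001, -0.141]
force: [-0.2, -0.1, -4.5]
width: 35.5
gripper_force: 60.9
```

```bash
python3 go.py 522.4 -206 160 -0.142
python3 - <<'E'
from h import *
from cell import get_image
import pickle
d=get_image("scene");crop(d,270,70,200,200,3,"pics/s3.png");pickle.dump(d,open("s3.pkl","wb"))
d=get_image("top");crop(d,355,140,120,120,5,"pics/t3.png");pickle.dump(d,open("t3.pkl","wb"))
E
```

```text
t 6.05 [ 522.3 -205.1  226.8] [-3.14e+00  1.00e-03 -1.41e-01] F [-0.2 -0.1 -4.5] w 35.5 60.88090896606445
d cm [0.03 0.09 6.68] a [-0.001  0.001  0.001]
```

View pics/s3.png

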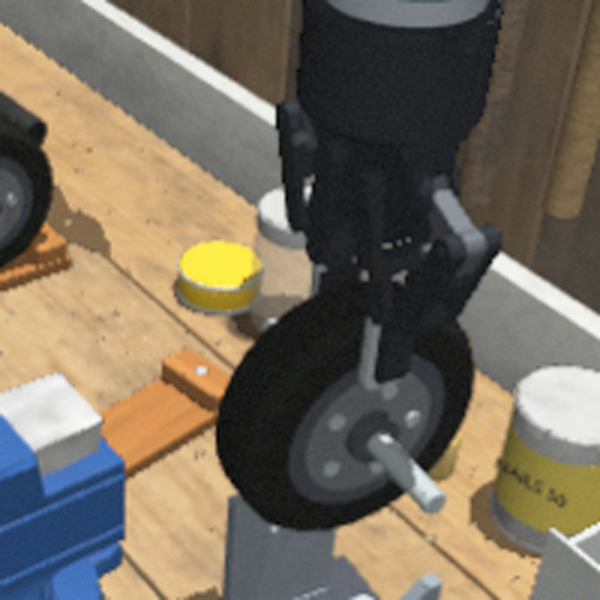

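View pics/t3.png

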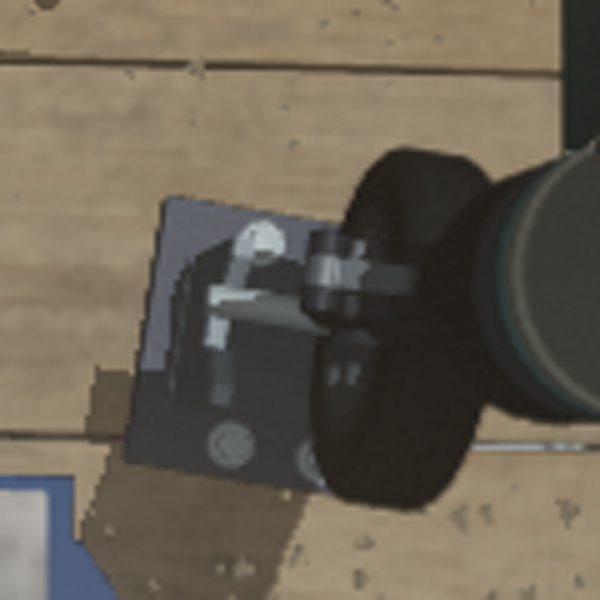

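Wheel is held upright over the fork. The near axle end shows at scene crop (432,497) and the far end at top crop (214,297). I'll compare these with the expected places.

Run:
```python
from h import *
import pickle
t=pickle.load(open("t3.pkl","rb"));s=pickle.load(open("s3.pkl","rb"))
c=np.array([522.3,-205.1,196.5]);a=np.array([np.sin(.141),np.cos(.141),0])
print("exp L",c+72*a,"R",c-72*a)
L=[(355+214.5/5-.5,140+297.5/5-.5)];Rr=[(270+432.5/3-.5,70+497.5/3-.5)]
print("L@z",onz(t,L,196.5))
for P,d in((c-72*a,s),(c+72*a,t)):print(proj(d,P))
print(L,Rr, onz(s,Rr,196.5))
```

```text
exp L [ 532.41839477 -133.81453102  196.5       ] R [ 512.18160523 -276.38546898  196.5       ]
L@z [[ 532.0402135  -134.48499016  196.5       ]]
[[415.02826748 238.1563737 ]]
[[397.03221687 198.78226729]]
[(397.4, 199.0)] [(413.66666666666663, 235.33333333333334)] [[ 514.35244151 -271.47897881  196.5       ]]
```

Within 1 mm, so I'm lowering to about 5 mm above seating.

Call:
send_rows(series=[{"ax": 0, "ay": 0, "az": 0, "dx": 0, "dy": 0.1, "dz": 1.5, "hand": 1}, {"ax": 0, "ay": 0, "az": 0, "dx": 0, "dy": 0.1, "dz": 3.5, "hand": 1}, {"ax": 0, "ay": 0, "az": 0, "dx": 0, "dy": 0.1, "dz": 5.5, "hand": 1}, {"ax": 0, "ay": 0, "az": 0, "dx": 0, "dy": 0.1, "dz": 7, "hand": 1}, {"ax": 0, "ay": 0, "az": 0, "dx": 0, "dy": 0.1, "dz": 8, "hand": 1}, {"ax": 0, "ay": 0, "az": 0, "dx": 0, "dy": 0.1, "dz": 9, "hand": 1}, {"ax": 0, "ay": 0, "az": 0, "dx": 0, "dy": 0.1, "dz": 9.7, "hand": 1}, {"ax": 0, "ay": 0, "az": 0, "dx": 0, "dy": 0.1, "dz": 10.2, "hand": 1}, {"ax": 0, "ay": 0, "az": 0, "dx": 0, "dy": 0.1, "dz": 10.5, "hand": 1}, {"ax": 0, "ay": 0, "az": 0, "dx": 0, "dy": 0.1, "dz": 10.5, "hand": 1}])

```text
clock: 7.15
eef_pos: [522.1, -207.2, 122.2]
tool_rot: [-3.142, 0.0, -0.142]
force: [-0.3, 0.2, -3.9]
width: 35.6
gripper_force: 60.8
```

```bash
python3 go.py 522.4 -206 115.6 -0.142
```

```text
t 7.15 [ 522.1 -207.2  122.2] [-3.142  0.    -0.142] F [-0.3  0.2 -3.9] w 35.6 60.83145618438721
d cm [ 0.02 -0.12  0.66] a [-0.  0. -0.]
```

Call:
send_rows(series=[{"ax": 0, "ay": 0, "az": 0, "dx": 0, "dy": -0.1, "dz": 0.2, "hand": 1}, {"ax": 0, "ay": 0, "az": 0, "dx": 0, "dy": -0.1, "dz": 0.4, "hand": 1}, {"ax": 0, "ay": 0, "az": 0, "dx": 0, "dy": -0.1, "dz": 0.5, "hand": 1}, {"ax": 0, "ay": 0, "az": 0, "dx": 0, "dy": -0.1, "dz": 0.6, "hand": 1}, {"ax": 0, "ay": 0, "az": 0, "dx": 0, "dy": -0.1, "dz": 0.6, "hand": 1}])

```text
clock: 7.65
eef_pos: [522.1, -206.2, 116.2]
tool_rot: [-3.142, 0.0, -0.142]
force: [0.7, -0.3, -4.9]
width: 35.3
gripper_force: 60.8
```

```bash
python3 go.py 522.4 -206 115.6 -0.142
```

```text
t 7.65 [ 522.1 -206.2  116.2] [-3.142  0.    -0.142] F [ 0.7 -0.3 -4.9] w 35.3 60.83146333694458
d cm [ 0.02 -0.02  0.06] a [-0.  0. -0.]
```

Not in contact yet. Creeping down.

Call:
send_rows(series=[{"ax": 0, "ay": 0, "az": 0, "dx": 0, "dy": 0, "dz": 0.05, "hand": 1}, {"ax": 0, "ay": 0, "az": 0, "dx": 0, "dy": 0, "dz": 0.1, "hand": 1}, {"ax": 0, "ay": 0, "az": 0, "dx": 0, "dy": 0, "dz": 0.1, "hand": 1}])

```text
clock: 7.95
eef_pos: [522.4, -206.3, 115.8]
tool_rot: [3.142, -0.001, -0.142]
force: [-0.4, -0.4, -0.4]
width: 35.2
gripper_force: 61.4
```

Call:
send_rows(series=[{"ax": 0, "ay": 0, "az": 0, "dx": 0, "dy": 0, "dz": 0.05, "hand": 1}, {"ax": 0, "ay": 0, "az": 0, "dx": 0, "dy": 0, "dz": 0.05, "hand": 1}])

```text
clock: 8.15
eef_pos: [522.4, -206.3, 115.6]
tool_rot: [3.141, -0.001, -0.142]
force: [-1.3, 0.2, 4.1]
width: 35.4
gripper_force: 62.0
```

Run:
```python
from h import *
from cell import get_image
d=get_image("scene");crop(d,300,130,150,150,4,"pics/s4.png")
```

```text
(no output)
```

View pics/s4.png

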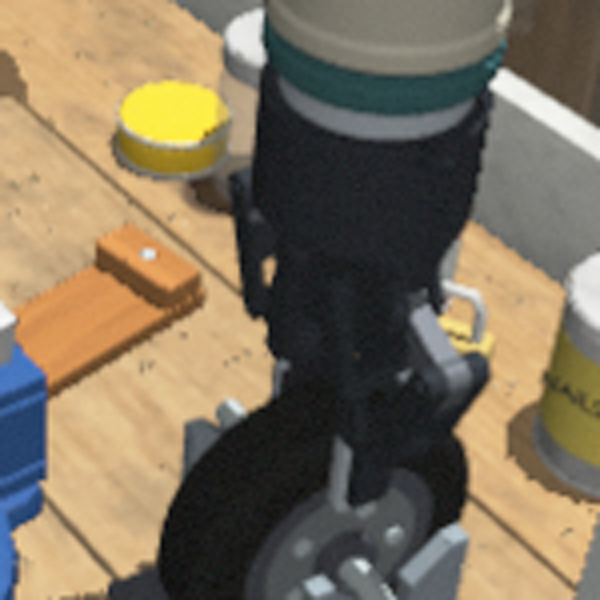

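The axle lies in the near slot at crop (355,575), and wrist force shows the weight taken. Height is exactly the expected seat, so I'm releasing.

Call:
send_rows(series=[{"ax": 0, "ay": 0, "az": 0, "dx": 0, "dy": 0, "dz": 0, "hand": 0.55}, {"ax": 0, "ay": 0, "az": 0, "dx": 0, "dy": 0, "dz": 0, "hand": 0.5}, {"ax": 0, "ay": 0, "az": 0, "dx": 0, "dy": 0, "dz": 0, "hand": 0.45}, {"ax": 0, "ay": 0, "az": 0, "dx": 0, "dy": 0, "dz": 0, "hand": 0.35}, {"ax": 0, "ay": 0, "az": 0, "dx": 0, "dy": 0, "dz": 0, "hand": 0.2}, {"ax": 0, "ay": 0, "az": 0, "dx": 0, "dy": 0, "dz": 0, "hand": 0.1}, {"ax": 0, "ay": 0, "az": 0, "dx": 0, "dy": 0, "dz": 0, "hand": 0}, {"ax": 0, "ay": 0, "az": 0, "dx": 0, "dy": 0, "dz": 0, "hand": 0}])

```text
clock: 9.0
eef_pos: [522.2, -206.2, 114.8]
tool_rot: [-3.142, -0.0, -0.142]
force: [0.9, 0.1, 0.7]
width: 85.5
gripper_force: 0.0
```

Call:
send_rows(series=[{"ax": 0, "ay": 0, "az": 0, "dx": 0, "dy": 0, "dz": -1, "hand": 0}, {"ax": 0, "ay": 0, "az": 0, "dx": 0, "dy": 0, "dz": -3, "hand": 0}, {"ax": 0, "ay": 0, "az": 0, "dx": 0, "dy": 0, "dz": -6, "hand": 0}, {"ax": 0, "ay": 0, "az": 0, "dx": 0, "dy": 0, "dz": -9, "hand": 0}, {"ax": 0, "ay": 0, "az": 0, "dx": 0, "dy": 0, "dz": -12, "hand": 0}, {"ax": 0, "ay": 0, "az": 0, "dx": 0, "dy": 0, "dz": -13, "hand": 0}, {"ax": 0, "ay": 0, "az": 0, "dx": 0, "dy": 0, "dz": -13, "hand": 0}])

```text
clock: 9.7
eef_pos: [523.1, -206.5, 246.7]
tool_rot: [3.141, -0.004, -0.142]
force: [0.1, 0.3, -0.3]
width: 85.5
gripper_force: 0.0
```

Run:
```python
from h import *
from cell import get_image
d=get_image("scene");a=d["pixels"][190:340,310:460,::-1]
e=get_image("top");b=e["pixels"][140:260,355:475,::-1]
cv2.imwrite("pics/f5.png",np.hstack([cv2.resize(a,(400,400),interpolation=2),cv2.resize(b,(400,400),interpolation=2)]))
```

```text
(no output)
```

View pics/f5.png

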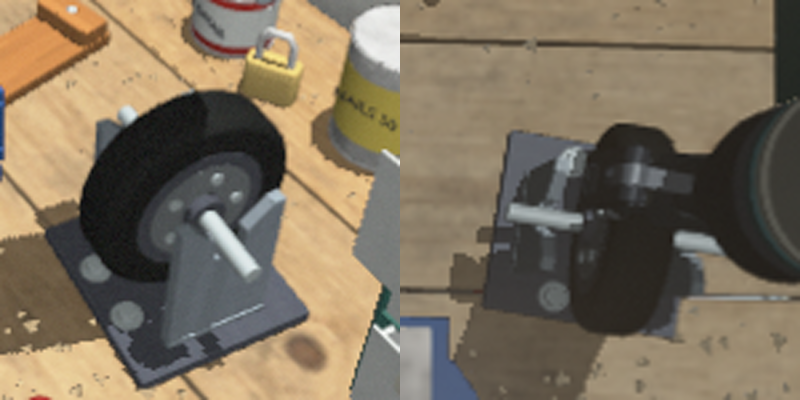

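The wheel stands in both slots: near axle end at (250,265), far end at (125,115) in the left half, midway between the cheeks. The gripper is clear above it.

```bash
python3 -c "from cell import *;print(finish_job())"
```

```text
the job is handed in; nothing more can be done
None
```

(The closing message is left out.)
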